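# Re-rack the pill bottles in reverse order

### The arm

A 6-joint arm with a two-finger parallel gripper is mounted at the origin on the work surface. World frame = base frame: x ahead of the robot, y to its left, z up, the work surface at z = 0. Lengths are in mm, angles in rad, forces in N, time in s.
With the tool pointing down it reaches from about 300 to 775 mm from the base axis. Payload 14.6 kg.
Tool frame: the origin (TCP) lies on the centre line of the jaws, within the pads' length; the fingertips stand manip.tcp_to_tips ahead of it and the grasp point (between the pads) lies 5 mm behind it (manip.tcp_to_tips is the distance from the TCP to the fingertips, in mm); z points along the fingers, y is the direction in which the jaws open and shut (so a half turn about z gives the same grasp; the last joint's range is limited). The gripper opens to 94 mm and grips with 3 to 60 N. Pads are 16 mm wide; open, the fingers measure 119 mm over their backs; the gripper's body (75 mm by 177 mm) begins 78 mm behind the grasp point.
Start: joints at [-0.067, 0.3, 1.521, -0, 1.321, -0.067], TCP at [549.99, -0.002, 185.746] pointing down, gripper open.
Joint ranges: [-3.03, 3.03], [-0.79, 2.21], [0.23, 2.52], [-1.04, 4.18], [0, 3.07], [-2.55, 2.55]. Speed limits (rad/s): [2.22, 2.22, 2.57, 3.14, 3.14, 3.14].

### API

Orientations are given as [roll, pitch, yaw] about the fixed x, y, z axes, in that order (R = Rz(yaw) Ry(pitch) Rx(roll)).
In Python, from cell import manip, optics, workorder gives the robot as it stands. The module is installed in compiled form; this text tells all that it offers.
- The arm moves only by the tool jog_arm, never from a script. Its argument "deltas" is text: rows parted by semicolons, each of 5 numbers parted by spaces: the shift along the tool's x, y, z in mm, then the turn about the tool's z in rad, then the finger opening in mm, from 0 to 94. In form: tx ty tz twist grip; .... A call has exactly 10 rows; each row is the pose to reach, as a shift and turn from the pose commanded when the call began, along the tool's axes at that moment; what a row does not reach only later rows make up. A row lasts 1/8 s, in which the tool goes at most 62.5 mm and 10.7 degrees, less where a joint would pass 70% of its speed; a pose out of reach is approached as far as the arm can. A call with a gripper value outside its range is refused whole. The fingers move at their own pace and stop on an object; "squeeze" is the grip in N (left out, the last holds). Time passes only in rows, so rows that repeat a pose let the fingers close, or fill a call up. It gives the time, the measured TCP pose, the force and the opening at its end, in the units of the state.
- manip.read_state(): the state, without advancing time (a new reading comes with each control period).
- optics.camera(name): name is "scene" or "side" or "wrist"; returns (picture, depth): 384x512x3 uint8, red, green, blue; 384x512 float32, mm along the optical axis (not along the pixel's ray), 0 where there is no reading.
- optics.get_calibration(name): a dict with "intrinsics" (3x3 intrinsics, pixels), "R" (3x3) and "t" (3): a world point X has camera coordinates R X + t; the wrist camera has in their place "hand_eye" (4x4, takes a point from camera to tool coordinates, whose origin is the TCP and whose axes are the flange's). Camera axes: x right, y down, z forward; pixel columns grow to the right and rows downward; lengths in mm; the calibration is good to about 2 mm. A picture is of the moment at which its call begins: read the wrist's pose just before it. get_calibration takes no time and is no camera call.
- workorder.sign_off(): hands the job in, once; it reports no verdict.
The state is a dict: "clock": time; "joints": joint angles; "qd": joint speeds; "effort": joint torques, N m; "eef_pos": TCP position; "eef_rot": TCP orientation; "wrist_force": force on the tool from outside, world axes, zero at the start; "moment": the same for the moment, N m; "finger_gap": finger opening in mm.
Only numpy, scipy, OpenCV 4.12 (cv2) and the standard library are available. Lean on these libraries where they do the work, as an engineer would, in place of code of your own. Each camera call takes 0.05 s, during which the arm holds its last target.

### The job

Move the four pill bottles from the coasters on the flat tray into the four compartments of the plywood rack, one bottle to a compartment, in reverse order: seen from the robot, the bottle that stands leftmost on the tray goes into the rightmost compartment, and so on to the other end, so that someone sitting across the table reads them in the old order. Never tip a bottle over; at the end all four stand upright on the floors of their compartments, let go and still.

Things in the scene. Friction and masses are not known exactly. Their poses are not given: they have to be found in the camera images.
- bottle_small: Short thin pill bottle: straight upright amber cylinder, paper label, white cap; 32 mm across, 70 mm high in all, about 40 g, rigid, loose. Starts on coaster_round. Origin: centre of its underside, z up along its axis; yaw means nothing. Grip its side from above, fingers closing across the row, pads' middle about 42 mm above its underside.
- bottle_squat: Short wide pill bottle: straight upright amber cylinder, paper label, white cap; 50 mm across, 74 mm high in all, about 90 g, rigid, loose. Starts on coaster_square. Origin: centre of its underside, z up along its axis; yaw means nothing. Grip its side from above, fingers closing across the row, pads' middle about 46 mm above its underside.
- bottle_slim: Tall thin pill bottle: straight upright amber cylinder, paper label, white cap; 32 mm across, 100 mm high in all, about 60 g, rigid, loose. Starts on coaster_diamond. Origin: centre of its underside, z up along its axis; yaw means nothing. Grip its side from above, fingers closing across the row, pads' middle about 72 mm above its underside.
- bottle_large: Tall wide pill bottle: straight upright amber cylinder, paper label, white cap; 46 mm across, 96 mm high in all, about 110 g, rigid, loose. Starts on coaster_cross. Origin: centre of its underside, z up along its axis; yaw means nothing. Grip its side from above, fingers closing across the row, pads' middle about 68 mm above its underside.
- coaster_round: A dark slate coaster, round, 62 mm across, 5 mm thick, fixed on the tray: the place where bottle_small stands at the start. Origin: centre of its underside, 10 mm above the table; its top is 15 mm above the table.
- coaster_square: A dark slate coaster, square, 58 mm a side, 5 mm thick, fixed on the tray: the place where bottle_squat stands at the start. Origin: centre of its underside, 10 mm above the table; its top is 15 mm above the table.
- coaster_diamond: A dark slate coaster, square set cornerwise as a diamond, 47 mm a side, 5 mm thick, fixed on the tray: the place where bottle_slim stands at the start. Origin: centre of its underside, 10 mm above the table; its top is 15 mm above the table.
- coaster_cross: A dark slate coaster, cross-shaped, arms 34 mm wide, 64 mm over all, 5 mm thick, fixed on the tray: the place where bottle_large stands at the start. Origin: centre of its underside, 10 mm above the table; its top is 15 mm above the table.
- tray: Old tray: flat light wooden board, no rim, 76 mm deep (x), 312 wide (y), 10 thick, fixed; place and turn (a few degrees) vary, and it may be nearer or farther than the rack. Carries the coasters in a row along its y, at y = +112.5, +37.5, -37.5, -112.5 mm, in any order, a bottle on each. Origin: centre of its underside on the table, z up, y to the left seen from the robot.
- rack: New rack: low open plywood box, 81 mm deep (x), 306 wide (y), 18 high, fixed, walls and floor 6 thick; place and turn vary. Three dividers, as high as the walls, make four empty compartments 69 by 69 mm inside, centres at x = 0, y = +112.5, +37.5, -37.5, -112.5 mm, floor 6 mm above the table. Origin: centre of its underside on the table, z up, y to the left seen from the robot.
Not all that is in view belongs to the job. What is shaped like the bottle_squat but red is not meant.

How it is judged (in metres and radians):
At the end, for the whole second after the job is handed in: Each bottle stands in the compartment mirror to its starting place (leftmost to rightmost and so on, told by its coaster): within 22 mm of its centre along the rack's x and y, within 4 mm of its floor, tilted under 0.1 rad, at rest (under 0.02 m/s and 0.2 rad/s) (((y of coaster_round in the frame of tray between 0.0975 and 0.1275 m and y of bottle_small in the frame of rack between -0.1345 and -0.0905 m) or (y of coaster_round in the frame of tray between 0.0225 and 0.0525 m and y of bottle_small in the frame of rack between -0.0595 and -0.0155 m) or (y of coaster_round in the frame of tray between -0.0525 and -0.0225 m and y of bottle_small in the frame of rack between 0.0155 and 0.0595 m) or (y of coaster_round in the frame of tray between -0.1275 and -0.0975 m and y of bottle_small in the frame of rack between 0.0905 and 0.1345 m)) and x of bottle_small in the frame of rack between -0.022 and 0.022 m and z of bottle_small in the frame of rack between 0.002 and 0.01 m and angle between each of bottle_small, bottle_squat, bottle_slim, bottle_large's own z axis and vertical below 0.1 rad and linear speed of each of bottle_small, bottle_squat, bottle_slim, bottle_large below 0.02 m/s and angular speed of each of bottle_small, bottle_squat, bottle_slim, bottle_large below 0.2 rad/s and ((y of coaster_square in the frame of tray between 0.0975 and 0.1275 m and y of bottle_squat in the frame of rack between -0.1345 and -0.0905 m) or (y of coaster_square in the frame of tray between 0.0225 and 0.0525 m and y of bottle_squat in the frame of rack between -0.0595 and -0.0155 m) or (y of coaster_square in the frame of tray between -0.0525 and -0.0225 m and y of bottle_squat in the frame of rack between 0.0155 and 0.0595 m) or (y of coaster_square in the frame of tray between -0.1275 and -0.0975 m and y of bottle_squat in the frame of rack between 0.0905 and 0.1345 m)) and x of bottle_squat in the frame of rack between -0.022 and 0.022 m and z of bottle_squat in the frame of rack between 0.002 and 0.01 m and ((y of coaster_diamond in the frame of tray between 0.0975 and 0.1275 m and y of bottle_slim in the frame of rack between -0.1345 and -0.0905 m) or (y of coaster_diamond in the frame of tray between 0.0225 and 0.0525 m and y of bottle_slim in the frame of rack between -0.0595 and -0.0155 m) or (y of coaster_diamond in the frame of tray between -0.0525 and -0.0225 m and y of bottle_slim in the frame of rack between 0.0155 and 0.0595 m) or (y of coaster_diamond in the frame of tray between -0.1275 and -0.0975 m and y of bottle_slim in the frame of rack between 0.0905 and 0.1345 m)) and x of bottle_slim in the frame of rack between -0.022 and 0.022 m and z of bottle_slim in the frame of rack between 0.002 and 0.01 m and ((y of coaster_cross in the frame of tray between 0.0975 and 0.1275 m and y of bottle_large in the frame of rack between -0.1345 and -0.0905 m) or (y of coaster_cross in the frame of tray between 0.0225 and 0.0525 m and y of bottle_large in the frame of rack between -0.0595 and -0.0155 m) or (y of coaster_cross in the frame of tray between -0.0525 and -0.0225 m and y of bottle_large in the frame of rack between 0.0155 and 0.0595 m) or (y of coaster_cross in the frame of tray between -0.1275 and -0.0975 m and y of bottle_large in the frame of rack between 0.0905 and 0.1345 m)) and x of bottle_large in the frame of rack between -0.022 and 0.022 m and z of bottle_large in the frame of rack between 0.002 and 0.01 m); the robot touches nothing.
It fails at once if bottle_small is tipped over (tilted more than 0.7 rad) (angle between bottle_small's own z axis and vertical above 0.7 rad).
It fails at once if bottle_squat is tipped over (tilted more than 0.7 rad) (angle between bottle_squat's own z axis and vertical above 0.7 rad).
It fails at once if bottle_slim is tipped over (tilted more than 0.7 rad) (angle between bottle_slim's own z axis and vertical above 0.7 rad).
It fails at once if bottle_large is tipped over (tilted more than 0.7 rad) (angle between bottle_large's own z axis and vertical above 0.7 rad).
It also fails if it takes over 106 s, if anything falls off the work surface, if the arm or the gripper's body presses on something with over 40 N, if the wrist force passes 120 N, or if a joint passes its speed limit or range.

## Working session

There is one attempt and no reset: what is moved stays moved. The work goes in short steps, Python scripts to look and compute and a tool call to move; the robot and the scene stay as the last step left them, time stands still between calls to the robot, and variables do not carry over. Pictures are saved under pics/ and viewed, and the job is handed in when it is done.

Besides the shell and the picture viewer there is one more tool, called after "Call:" in YAML: its name, and indented under it one key for each argument. jog_arm: Moves the arm, as the interface text tells. Its arguments: {"type":"object","properties":{"deltas":{"type":"string"},"squeeze":{"type":"number"}},"required":["deltas"]}

```bash
mkdir -p pics; python3 - <<'E'
from cell import manip, optics, workorder
import cv2, numpy as np
print(manip.tcp_to_tips, manip.read_state())
for n in ["scene","side","wrist"]:
    p,d=optics.camera(n); cv2.imwrite(f"pics/{n}0.png",p[:,:,::-1]); np.savez(f"{n}0.npz",p=p,d=d)
    c=optics.get_calibration(n); print(n,{k:np.round(v,4).tolist() for k,v in c.items()})
E
```

```text
14.0 {'clock': 0.0, 'joints': array([-6.66302927e-02,  3.00429598e-01,  1.52156834e+00, -5.99918662e-06,
        1.32070718e+00, -6.66125561e-02]), 'qd': array([-0.00143525,  0.00031418, -0.00027063, -0.00019288,  0.00191026,
        0.00043506]), 'effort': array([-1.53750298e-03, -5.31805658e+01, -3.52735734e+01,  7.07558286e-02,
        2.43994006e-02, -4.79655944e-05]), 'eef_pos': array([ 5.49718945e+02, -2.53122531e-03,  1.85214502e+02]), 'eef_rot': array([-3.14048228e+00, -6.82508873e-05,  1.57078004e+00]), 'wrist_force': array([-0.09124607,  0.48286279,  0.19276158]), 'moment': array([ 0.00461279,  0.04486439, -0.01856638]), 'finger_gap': 93.65664983270598}
scene {'intrinsics': [[423.2667, 0.0, 247.7032], [0.0, 423.2667, 185.6198], [0.0, 0.0, 1.0]], 'R': [[0.6063, 0.7949, -0.0224], [0.4136, -0.3392, -0.8449], [-0.6793, 0.503, -0.5344]], 't': [-318.0984, -169.5421, 1107.4197]}
side {'intrinsics': [[356.3308, 0.0, 253.8883], [0.0, 356.3308, 199.3698], [0.0, 0.0, 1.0]], 'R': [[-0.9997, -0.0226, -0.0061], [-0.0065, 0.5198, -0.8543], [0.0225, -0.854, -0.5198]], 't': [518.5404, 42.4044, 657.751]}
wrist {'intrinsics': [[279.0618, 0.0, 255.5134], [0.0, 279.0618, 188.615], [0.0, 0.0, 1.0]], 'hand_eye': [[0.0005, -0.9643, -0.2648, 76.7225], [1.0, 0.0006, -0.0003, 0.8049], [0.0004, -0.2648, 0.9643, -199.4061], [0.0, 0.0, 0.0, 1.0]]}
```

View pics/scene0.png

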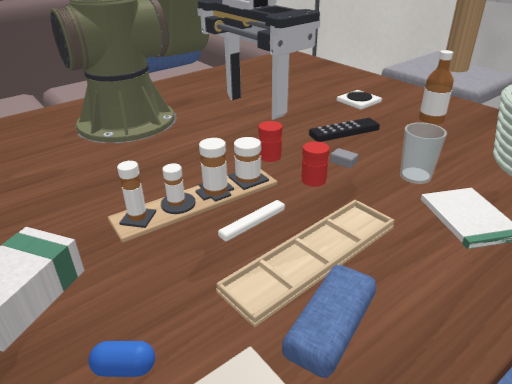

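View pics/side0.png

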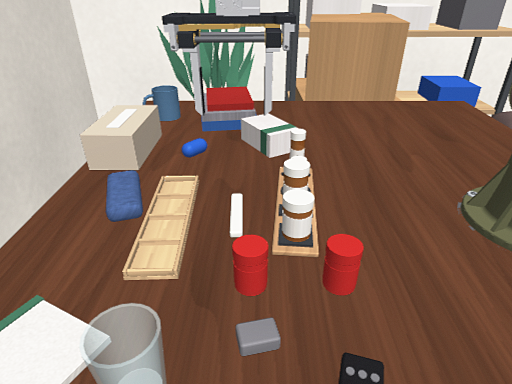

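View pics/wrist0.png

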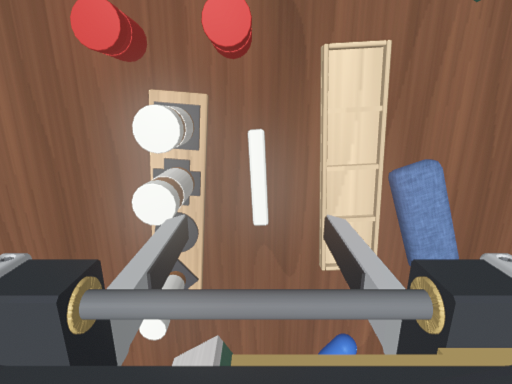

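```bash
cat > h.py <<'E'
from cell import manip, optics
import cv2, numpy as np
from scipy.spatial.transform import Rotation as Ro
def pose(n,st=None):
    c=optics.get_calibration(n);K=c["intrinsics"]
    if n=="wrist":
        T=np.eye(4);T[:3,:3]=Ro.from_euler('xyz',st["eef_rot"]).as_matrix();T[:3,3]=st["eef_pos"]
        M=T@c["hand_eye"];return K,M[:3,:3],M[:3,3]
    return K,c["R"].T,-c["R"].T@c["t"]
def cloud(n,d,st=None):
    K,R,t=pose(n,st);v,u=np.mgrid[:d.shape[0],:d.shape[1]]
    P=np.stack([(u-K[0,2])/K[0,0]*d,(v-K[1,2])/K[1,1]*d,d],-1)@R.T+t
    P[d==0]=np.nan;return P
def onplane(n,uv,z,st=None):
    K,R,t=pose(n,st);uv=np.atleast_2d(np.asarray(uv,float))
    r=np.c_[(uv[:,0]-K[0,2])/K[0,0],(uv[:,1]-K[1,2])/K[1,1],np.ones(len(uv))]@R.T
    return t+r*((z-t[2])/r[:,2])[:,None]
E
python3 - <<'E'
from h import *
st={"eef_pos":np.array([549.719,0,185.21]),"eef_rot":np.array([-3.1405,0,1.57078])}
for n in ["scene","side","wrist"]:
    f=np.load(n+"0.npz");p,d=f["p"],f["d"];P=cloud(n,d,st)
    hsv=cv2.cvtColor(p,cv2.COLOR_RGB2HSV);H,S,V=[hsv[...,i].astype(int) for i in range(3)]
    ok=np.isfinite(P[...,2])&(P[...,0]>330)&(P[...,0]<760)&(abs(P[...,1])<300)
    wood=ok&(H>8)&(H<25)&(S>50)&(S<150)&(V>140)
    white=ok&(S<40)&(V>150)
    for nm,m in [("wood",wood&(P[...,2]>2)&(P[...,2]<25)),("white",white&(P[...,2]>75)&(P[...,2]<125))]:
        k,l,s,c=cv2.connectedComponentsWithStats(m.astype(np.uint8))
        for i in range(1,k):
            if s[i,4]<60: continue
            Q=P[l==i]
            if nm=="wood":
                r=cv2.minAreaRect(Q[:,:2].astype(np.float32)); print(n,nm,s[i],np.round(r[0],1),np.round(r[1],1),round(r[2],2),np.percentile(Q[:,2],[5,50,95]).round(1))
            else:
                zt=np.percentile(Q[:,2],98);T=Q[Q[:,2]>zt-4]
                (cc,rr)=cv2.minEnclosingCircle(T[:,:2].astype(np.float32)); print(n,nm,s[i,:4],zt.round(1),np.round(cc,1),round(rr,1),T.mean(0).round(1),len(T))
E
```

```text
scene wood [ 108  170  169   72 1855] [439.6 -49.2] [318.4  78.5] 85.51 [ 6.7 10.2 11.6]
scene wood [ 216  200  178  127 8510] [674.4  15. ] [ 95.  328.5] 3.76 [ 5.1  7.2 18.6]
scene white [234 137  27  19] 90.7 [446.   58.6] 26.5 [449.2  57.7  89.5] 276
scene white [199 138  26  20] 112.4 [444.7 -16.2] 23.8 [447.5 -17.1 111.2] 273
scene white [117 161  22  18] 116.1 [ 431.2 -165.7] 17.1 [ 432.5 -166.5  115. ] 178
scene white [162 163  19  15] 86.6 [434.4 -92.8] 16.2 [435.7 -93.   85.1] 152
side wood [272 167  46  90 928] [438.3 -49.8] [309.   75.1] 85.46 [ 4.8  9.5 10.8]
side wood [308 168   6  27  84] [ 398.5 -142.6] [119.6   9.8] 85.32 [ 8.2  9.4 10.6]
side wood [ 122  176   76  103 4741] [679.1   6.6] [ 81.1 306.6] 2.93 [ 4.7  6.4 17.8]
side white [290 129  16  23] 115.4 [ 430.1 -163.9] 15.9 [ 429.9 -161.4  114.3] 80
side white [284 156  26  22] 111.4 [444.2 -13.8] 23.3 [444.6 -11.1 110.4] 259
side white [283 188  31  24] 89.6 [446.8  60.2] 25.7 [446.4  62.8  88.5] 416
side white [118 303  30  19] 100.3 [636.  298.3] 14.9 [636.7 298.3  98.9] 95
wrist wood [  319    40    73   230 12451] [679.3   5.4] [ 81.8 306.2] 2.89 [ 5.1  6.8 18.5]
wrist wood [ 149   89   59  200 3175] [438.  -40.5] [287.3  79.3] 85.47 [ 8.9 10.4 11.8]
wrist white [132 104  51  49] 90.9 [447.   59.7] 24.9 [447.3  60.2  89.4] 1816
wrist white [132 177  49  48] 112.9 [445.5 -15.3] 23.1 [445.4 -14.2 111.4] 1440
wrist white [139 319  30  21] 116.9 [ 430.9 -166.4] 16.1 [ 431.3 -165.4  115.6] 459
```

```bash
python3 - <<'E'
from h import *
st={"eef_pos":np.array([549.719,0,185.21]),"eef_rot":np.array([-3.1405,0,1.57078])}
A=[]
for n in ["scene","side"]:
    P=cloud(n,np.load(n+"0.npz")["d"],st).reshape(-1,3);A.append(P[np.isfinite(P[:,2])])
P=np.concatenate(A);xs=np.arange(340,860,40);ys=np.arange(-320,240,40)
print("x\\y",ys)
for x in xs:
    print(x,[int(np.percentile(q,97)) if len(q:=P[(P[:,0]>=x)&(P[:,0]<x+40)&(P[:,1]>=y)&(P[:,1]<y+40),2])>5 else None for y in ys])
f=np.load("wrist0.npz");p,d=f["p"],f["d"];W=cloud("wrist",d,st)
m=(p[...,0]<90)&(p[...,1]<90)&(p[...,2]<90)&(abs(W[...,2]-13)<5)&(W[...,0]<500)
k,l,s,c=cv2.connectedComponentsWithStats(m.astype(np.uint8))
for i in range(1,k):
    if s[i,4]>60: Q=W[l==i];print("coaster",s[i],Q.min(0).round(),Q.max(0).round())
E
```

```text
x\y [-320 -280 -240 -200 -160 -120  -80  -40    0   40   80  120  160  200]
340 [1, 1, 1, 1, 1, 1, 1, 1, 1, 2, 1, 74, 74, 1]
380 [0, 1, 10, 115, 110, 16, 11, 15, 13, 14, 10, 74, 74, 1]
420 [61, 1, 11, 115, 115, 85, 78, 112, 110, 90, 86, 1, 1, 1]
460 [61, 1, 8, 10, 11, 15, 11, 345, 344, 89, 15, 1, 72, 0]
500 [60, 1, 1, 1, 1, 1, 1, 347, 359, 2, 1, 74, 74, 1]
540 [1, 1, 1, 1, 1, 1, 15, 353, 359, 14, 1, 68, 73, 1]
580 [1, 1, 1, 1, 1, 1, 1, 345, 344, 1, 1, 1, 1, 1]
620 [33, 1, 1, 1, 18, 18, 18, 345, 345, 18, 18, 18, 1, 1]
660 [38, 35, 1, 1, 18, 7, 17, 7, 17, 16, 16, 18, 1, 2]
700 [34, 29, 1, 1, 18, 18, 18, 32, 19, 18, 18, 18, 1, 1]
740 [1, 1, 1, 1, 32, 36, 36, 36, 35, 1, 1, 1, 1, 12]
780 [90, 91, 91, 1, 35, 36, 36, 36, 33, 1, 1, 1, 1, 14]
820 [92, 92, 91, None, 35, 35, 17, 1, 1, 1, 1, 1, 1, 14]
```

Call:
jog_arm:
  deltas: "15 -26 0 0 94; 30 -52 0 0 94; 45 -78 0 0 94; 59.5 -103 0 0 94; 59.5 -103 0 0 94; 59.5 -103 20 0 94; 59.5 -103 50 0 94; 59.5 -103 80 0 94; 59.5 -103 80 0 94; 59.5 -103 80 0 94"
  squeeze: 25

```text
clock: 1.4
eef_pos: [447.8, 59.3, 106.8]
eef_rot: [3.141, -0.0, 1.571]
wrist_force: [0.8, 1.1, -0.3]
finger_gap: 94.0
```

Call:
jog_arm:
  deltas: "0 0 25 0 94; 0 0 50 0 94; 0 0 50 0 94; 0 0 50 0 94; 0 0 50 0 40; 0 0 50 0 40; 0 0 50 0 40; 0 0 50 0 40; 0 0 50 0 40; 0 0 50 0 40"
  squeeze: 25

```text
clock: 2.65
eef_pos: [447.0, 59.5, 55.8]
eef_rot: [-3.142, 0.0, 1.571]
wrist_force: [-0.3, -0.8, -0.3]
finger_gap: 49.3
```

Call:
jog_arm:
  deltas: "0 0 -5 0 40; 0 0 -20 0 40; 0 0 -45 0 40; 0 0 -75 0 40; 0 0 -105 0 40; 0 0 -125 0 40; 0 0 -130 0 40; 0 0 -130 0 40; -10 15 -130 0 40; -30 40 -130 0 40"

```text
clock: 3.9
eef_pos: [487.8, 29.0, 185.3]
eef_rot: [-3.141, -0.0, 1.572]
wrist_force: [0.3, -0.0, -0.7]
finger_gap: 49.7
```

```bash
python3 - <<'E'
from h import *
p,d=optics.camera("scene"); cv2.imwrite("pics/s1.png",p[:,:,::-1]); print(manip.read_state()["finger_gap"])
E
```

```text
49.55586515779589
```

View pics/s1.png

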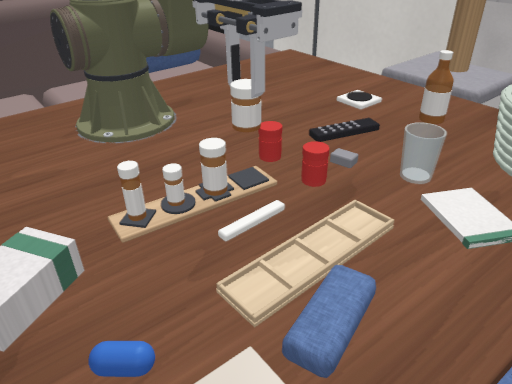

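The picture shows bottle_squat held upright at (246,107). Its square coaster at (248,178) is empty, and the other three bottles haven't moved.

Call:
jog_arm:
  deltas: "-14 20 0 0 40; -38 55 0 0 40; -68 100 0 0 40; -100 145 0 0 40; -124 180 0 0 40; -136 198 0 0 40; -136 198 10 0 40; -136 198 40 0 40; -136 198 80 0 40; -136 198 100 0 40"

```text
clock: 5.2
eef_pos: [683.5, -106.1, 82.6]
eef_rot: [-3.138, -0.001, 1.571]
wrist_force: [-0.1, -1.1, -0.3]
finger_gap: 49.5
```

Call:
jog_arm:
  deltas: "0 0 10 0 40; 0 0 25 0 40; 0 0 34 0 40; 0 0 37.5 0 40; 0 0 37.5 0 40; 0 0 37.5 0 40; 0 0 37.5 0 55; 0 0 37.5 0 62; 0 0 37.5 0 62; 0 0 37.5 0 62"

```text
clock: 6.45
eef_pos: [685.0, -106.5, 48.3]
eef_rot: [3.142, -0.0, 1.571]
wrist_force: [-0.2, -0.3, -0.6]
finger_gap: 61.9
```

```bash
python3 - <<'E'
from h import *
p,d=optics.camera("scene"); cv2.imwrite("pics/s2.png",p[:,:,::-1]); print(manip.read_state()["finger_gap"])
E
```

```text
62.23082289645718
```

View pics/s2.png

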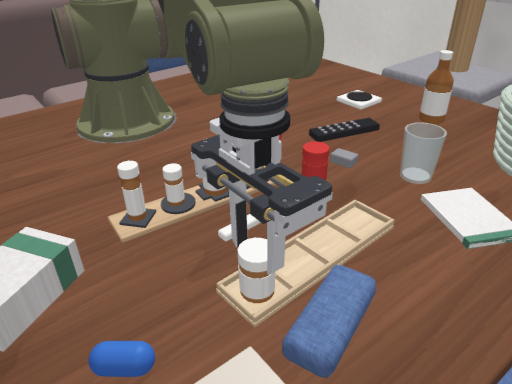

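bottle_squat stands upright and released in the end compartment at (257,270), with the fingers on either side and clear of the blue pouch. Next is bottle_large.

Call:
jog_arm:
  deltas: "0 0 -10 0 62; 0 0 -40 0 62; 0 0 -85 0 62; 0 0 -125 0 70; 0 0 -137.5 0 80; 10 -30 -137.5 0 94; 30 -80 -137.5 0 94; 53 -140 -137.5 0 94; 76 -200 -137.5 0 94; 91.5 -240 -137.5 0 94"

```text
clock: 7.75
eef_pos: [442.5, -14.3, 185.1]
eef_rot: [-3.141, -0.0, 1.571]
wrist_force: [1.1, 0.2, 1.3]
finger_gap: 94.7
```

Call:
jog_arm:
  deltas: "0 0 0 0 94; 0 0 0 0 94; 0 0 20 0 94; 0 0 50 0 94; 0 0 80 0 94; 0 0 100 0 94; 0 0 107.5 0 94; 0 0 107.5 0 94; 0 0 107.5 0 94; 0 0 107.5 0 36"

```text
clock: 9.0
eef_pos: [445.4, -15.1, 78.9]
eef_rot: [3.14, 0.0, 1.571]
wrist_force: [-0.1, -0.1, -0.1]
finger_gap: 87.2
```

Call:
jog_arm:
  deltas: "0 0 0 0 36; 0 0 0 0 36; 0 0 0 0 36; 0 0 0 0 36; 0 0 0 0 36; 0 0 -5 0 36; 0 0 -20 0 36; 0 0 -45 0 36; 0 0 -80 0 36; 0 0 -107.5 0 36"

```text
clock: 10.25
eef_pos: [445.1, -15.0, 188.2]
eef_rot: [3.14, 0.0, 1.571]
wrist_force: [0.1, 1.0, -1.7]
finger_gap: 45.5
```

Call:
jog_arm:
  deltas: "-1 15 0 0 36; -4 55 0 0 36; -8 105 0 0 36; -12 160 0 0 36; -15 210 0 0 36; -16.5 236 0 0 36; -16.5 236 10 0 36; -16.5 236 35 0 36; -16.5 236 65 0 36; -16.5 236 80 0 36"

```text
clock: 11.5
eef_pos: [679.7, -31.4, 103.0]
eef_rot: [-3.138, -0.0, 1.571]
wrist_force: [0.0, 0.1, -1.0]
finger_gap: 45.2
```

Call:
jog_arm:
  deltas: "0 0 10 0 36; 0 0 25 0 36; 0 0 33 0 36; 0 0 36 0 36; 0 0 36 0 36; 0 0 36 0 36; 0 0 36 0 50; 0 0 36 0 60; 0 0 36 0 60; 0 0 36 0 60"

```text
clock: 12.75
eef_pos: [681.0, -31.5, 69.8]
eef_rot: [3.141, 0.0, 1.571]
wrist_force: [0.8, -0.6, 0.4]
finger_gap: 60.3
```

```bash
python3 - <<'E'
from h import *
p,d=optics.camera("scene"); cv2.imwrite("pics/s3.png",p[:,:,::-1]); print(manip.read_state()["finger_gap"])
E
```

```text
59.61089051241628
```

View pics/s3.png

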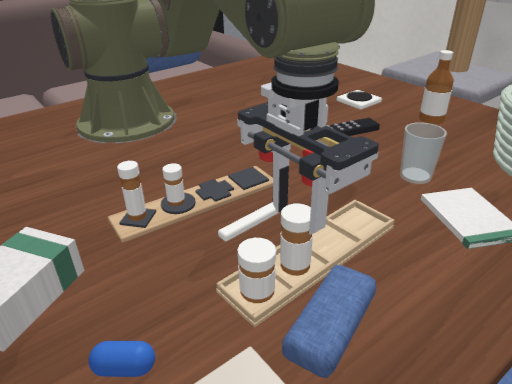

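bottle_large stands upright in the second compartment at (296,240), next to bottle_squat at (257,270). Next is bottle_small.

Call:
jog_arm:
  deltas: "0 0 -10 0 60; 0 0 -40 0 60; 0 0 -80 0 60; 0 0 -108 0 70; 0 0 -116 0 80; -8 -30 -116 0 94; -21 -85 -116 0 94; -36 -145 -116 0 94; -51 -205 -116 0 94; -61 -246.5 -116 0 94"

```text
clock: 14.05
eef_pos: [432.0, -92.7, 185.1]
eef_rot: [-3.141, -0.0, 1.57]
wrist_force: [1.2, -0.5, 0.3]
finger_gap: 93.8
```

Call:
jog_arm:
  deltas: "0 0 0 0 94; 0 0 0 0 94; 0 0 20 0 70; 0 0 55 0 70; 0 0 90 0 70; 0 0 120 0 70; 0 0 133.5 0 70; 0 0 133.5 0 70; 0 0 133.5 0 70; 0 0 133.5 0 22"

```text
clock: 15.3
eef_pos: [435.1, -92.6, 53.1]
eef_rot: [3.14, 0.0, 1.571]
wrist_force: [-0.0, -0.1, 0.7]
finger_gap: 63.1
```

Call:
jog_arm:
  deltas: "0 0 0 0 22; 0 0 0 0 22; 0 0 0 0 22; 0 0 0 0 22; 0 0 0 0 22; 0 0 -5 0 22; 0 0 -25 0 22; 0 0 -60 0 22; 0 0 -100 0 22; 0 0 -133.5 0 22"

```text
clock: 16.55
eef_pos: [434.5, -92.5, 187.5]
eef_rot: [3.141, 0.0, 1.571]
wrist_force: [0.3, -0.8, -0.5]
finger_gap: 31.4
```

Call:
jog_arm:
  deltas: "10 18 0 0 22; 32 58 0 0 22; 60 107 0 0 22; 89 160 0 0 22; 118 210 0 0 22; 136 243 0 0 22; 136 243 10 0 22; 136 243 40 0 22; 136 243 80 0 22; 136 243 105 0 22"

```text
clock: 17.8
eef_pos: [676.0, 42.9, 78.7]
eef_rot: [-3.139, 0.0, 1.57]
wrist_force: [-0.2, 0.3, 0.0]
finger_gap: 31.2
```

Call:
jog_arm:
  deltas: "0 0 10 0 22; 0 0 25 0 22; 0 0 34 0 22; 0 0 37 0 22; 0 0 37 0 22; 0 0 37 0 22; 0 0 37 0 36; 0 0 37 0 50; 0 0 37 0 50; 0 0 37 0 50"

```text
clock: 19.05
eef_pos: [677.5, 43.5, 43.8]
eef_rot: [3.142, -0.0, 1.571]
wrist_force: [1.2, 0.7, -0.5]
finger_gap: 49.9
```

```bash
python3 - <<'E'
from h import *
p,d=optics.camera("scene"); cv2.imwrite("pics/s4.png",p[:,:,::-1]); print(manip.read_state()["finger_gap"])
E
```

```text
49.974658262952744
```

View pics/s4.png

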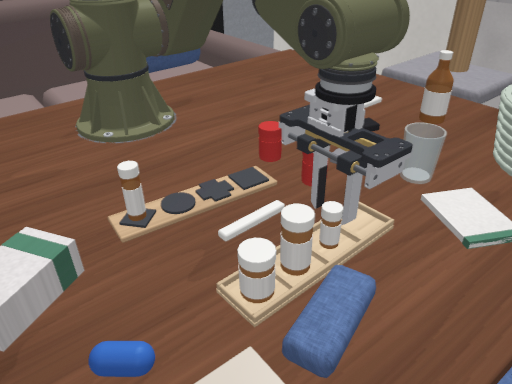

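bottle_small stands upright in the third compartment at (330,227). Last is bottle_slim.

Call:
jog_arm:
  deltas: "0 0 -10 0 50; 0 0 -45 0 50; 0 0 -90 0 50; 0 0 -130 0 60; 0 0 -142 0 70; -15 -18 -142 0 70; -45 -53 -142 0 70; -85 -100 -142 0 70; -125 -147 -142 0 70; -165 -195 -142 0 70"

```text
clock: 20.35
eef_pos: [480.5, -122.4, 185.0]
eef_rot: [-3.141, -0.0, 1.571]
wrist_force: [-0.0, -1.3, 0.2]
finger_gap: 69.7
```

Call:
jog_arm:
  deltas: "-30 -35 0 0 70; -44 -51.5 0 0 70; -44 -51.5 0 0 70; -44 -51.5 0 0 70; -44 -51.5 20 0 70; -44 -51.5 50 0 70; -44 -51.5 80 0 70; -44 -51.5 98 0 70; -44 -51.5 103.5 0 70; -44 -51.5 103.5 0 70"

```text
clock: 21.6
eef_pos: [431.4, -165.2, 82.3]
eef_rot: [-3.141, -0.0, 1.572]
wrist_force: [-0.0, -0.4, 1.0]
finger_gap: 69.8
```

Call:
jog_arm:
  deltas: "0 0 0 0 70; 0 0 0 0 22; 0 0 0 0 22; 0 0 0 0 22; 0 0 0 0 22; 0 0 0 0 22; 0 0 0 0 22; 0 0 -5 0 22; 0 0 -25 0 22; 0 0 -60 0 22"

```text
clock: 22.85
eef_pos: [430.4, -165.2, 142.4]
eef_rot: [-3.14, -0.001, 1.571]
wrist_force: [0.4, -0.3, -0.6]
finger_gap: 31.3
```

Call:
jog_arm:
  deltas: "0 0 -30 0 22; 0 0 -48 0 22; 10 9 -48 0 22; 35 30 -48 0 22; 70 60 -48 0 22; 110 94 -48 0 22; 150 128 -48 0 22; 190 162 -48 0 22; 225 192 -48 0 22; 255 218 -48 0 22"

```text
clock: 24.1
eef_pos: [649.6, 92.1, 188.4]
eef_rot: [-3.14, 0.0, 1.572]
wrist_force: [0.7, -1.0, -0.2]
finger_gap: 31.3
```

Call:
jog_arm:
  deltas: "20 17 0 0 22; 29 24.5 0 0 22; 29 24.5 0 0 22; 29 24.5 0 0 22; 29 24.5 15 0 22; 29 24.5 45 0 22; 29 24.5 75 0 22; 29 24.5 90 0 22; 29 24.5 90 0 22; 29 24.5 90 0 22"

```text
clock: 25.35
eef_pos: [674.0, 118.5, 101.5]
eef_rot: [3.14, -0.0, 1.571]
wrist_force: [-0.3, 0.0, -0.6]
finger_gap: 30.9
```

Call:
jog_arm:
  deltas: "0 0 10 0 22; 0 0 20 0 22; 0 0 26 0 22; 0 0 26 0 22; 0 0 26 0 22; 0 0 26 0 22; 0 0 26 0 36; 0 0 26 0 50; 0 0 26 0 50; 0 0 26 0 50"

```text
clock: 26.6
eef_pos: [673.5, 118.5, 74.3]
eef_rot: [3.142, -0.0, 1.571]
wrist_force: [-0.3, 1.0, -0.4]
finger_gap: 50.0
```

```bash
python3 - <<'E'
from h import *
p,d=optics.camera("scene"); cv2.imwrite("pics/s5.png",p[:,:,::-1]); print(manip.read_state()["finger_gap"])
E
```

```text
49.648089034307766
```

View pics/s5.png

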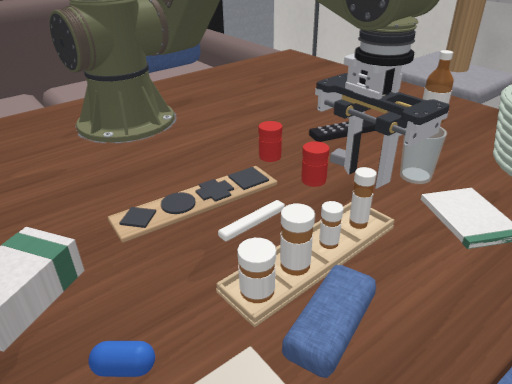

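bottle_slim stands upright in the last compartment at (362,198), and all four coasters are empty. I'll retreat straight up, then check the placements.

Call:
jog_arm:
  deltas: "0 0 -10 0 50; 0 0 -45 0 50; 0 0 -90 0 50; 0 0 -120 0 50; -25 -20 -120 0 50; -65 -60 -120 0 50; -100 -95 -120 0 50; -118 -120 -120 0 50; -118 -120 -120 0 50; -118 -120 -120 0 50"

```text
clock: 27.9
eef_pos: [554.1, 0.8, 194.9]
eef_rot: [3.141, -0.0, 1.571]
wrist_force: [-0.7, -0.4, -0.1]
finger_gap: 49.7
```

```bash
python3 - <<'E'
from h import *
yaw=np.deg2rad(2.9);C=np.array([679.2,6.]);Y=np.array([-np.sin(yaw),np.cos(yaw)]);X=np.array([np.cos(yaw),np.sin(yaw)])
for n in ["scene","side","wrist"]:
    st=manip.read_state();p,d=optics.camera(n);cv2.imwrite(f"pics/{n}6.png",p[:,:,::-1]);P=cloud(n,d,st)
    hsv=cv2.cvtColor(p,cv2.COLOR_RGB2HSV);S,V=hsv[...,1].astype(int),hsv[...,2]
    rk=abs(P[...,0]-679)<60
    wd=(hsv[...,0]>8)&(hsv[...,0]<25)&(S>50)&(S<150)&(V>140)&rk&(P[...,2]>3)&(P[...,2]<22)&(abs(P[...,1]-6)<170)
    r=cv2.minAreaRect(P[wd][:,:2].astype(np.float32));print(n,"rack",[np.round(a,1) for a in r])
    m=(S<40)&(V>150)&rk&(P[...,2]>65)&(P[...,2]<115)&(abs(P[...,1])<200)
    k,l,s,c=cv2.connectedComponentsWithStats(m.astype(np.uint8))
    for i in range(1,k):
        if s[i,4]<60: continue
        Q=P[l==i];zt=np.percentile(Q[:,2],98);T=Q[Q[:,2]>zt-4];cc,rr=cv2.minEnclosingCircle(T[:,:2].astype(np.float32))
        e=np.array(cc)-C;print(n,s[i,:2],"top",zt.round(1),"r",round(rr,1),"rack x,y",(e@X).round(1),(e@Y).round(1))
E
```

```text
scene rack [array([680.3,   5. ]), array([ 82.4, 306.7]), np.float64(2.9)]
scene [355 167] top 107.6 r 17.1 rack x,y -0.0 112.0
scene [322 201] top 77.7 r 16.9 rack x,y 0.1 37.3
scene [281 204] top 103.5 r 23.1 rack x,y 0.4 -37.8
scene [237 238] top 81.6 r 25.8 rack x,y -0.0 -113.0
side rack [array([678.8,   7.6]), array([ 81.2, 304.2]), np.float64(3.0)]
side [153 153] top 102.5 r 24.2 rack x,y -0.2 -37.0
side [135 193] top 106.4 r 16.3 rack x,y -1.8 113.1
wrist rack [array([679. ,  18.6]), array([ 81.3, 279.8]), np.float64(3.0)]
wrist [358  51] top 107.7 r 16.1 rack x,y -1.0 112.7
wrist [349  60] top 71.8 r 15.1 rack x,y -2.7 111.8
wrist [347 129] top 77.9 r 16.1 rack x,y -0.3 37.9
wrist [345 191] top 103.9 r 23.1 rack x,y -0.1 -37.8
wrist [336 241] top 81.5 r 24.5 rack x,y -0.8 -109.4
```

View pics/wrist6.png

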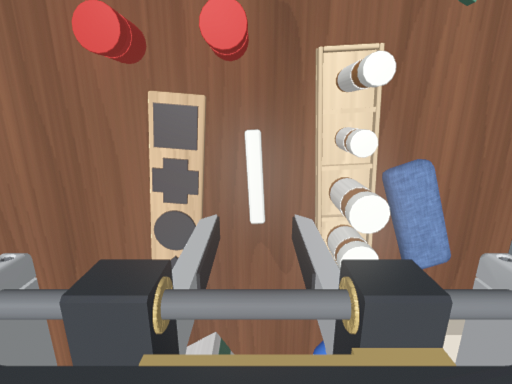

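View pics/side6.png

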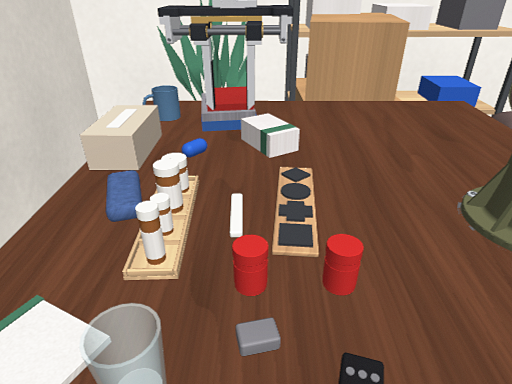

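The wrist picture shows the four caps in the rack from left to right: slim (376,69), small (361,142), large (367,212) and squat (355,260). The side picture also shows the coasters in the order diamond, round, cross, square, all empty. Every bottle stands upright, within about 2 mm of its compartment's centre in the clean views, and the gripper touches nothing.

```bash
python3 - <<'E'
from cell import manip, workorder
print(manip.read_state()["clock"], workorder.sign_off())
E
```

```text
the job is handed in; nothing more can be done
28.05 None
```

All four pill bottles are in the rack in reverse order, one to a compartment. I handed the job in at 28 s of the 106 s allowed; the system reports no verdict.

- **Order, seen from the robot:** on the tray it was squat, large, small, slim from left to right. In the rack it is slim, small, large, squat.
- **Position:** the scene camera, the only one that saw all four tops unobstructed, puts each bottle within about 0.5 mm of its compartment's centre. The side camera (slim and large) and the wrist camera (slim, small and large) agree within 2 mm.
- **Height and upright:** the bottle tops measured 77.7, 81.6, 103.5 and 107.6 mm, within 2 mm of bottles standing on the compartment floors. All four look upright in the pictures. I did not measure tilt or residual motion.
- **Clear of everything:** the gripper had moved away at hand-in, and wrist force readings stayed below 2 N.

Two checks disagreed:
- The wrist view put bottle_squat about 3 mm off centre, because a finger partly hid its top.
- The wrist view put the rack's centre 12.6 mm off in y, because the gripper hid one end of the rack. I relied on the other views for both.

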